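Hang a finish sample on the drying rail

ROBOT

A 6-joint arm with a two-finger parallel gripper is mounted at the origin on a cart in front of the work surface, level with it; the furniture and walls round the work are solid. World frame = base frame: x ahead of the robot, y to its left, z up, the work surface at z = 0. Lengths are in m, angles in rad, forces in N, time in s.
With the tool pointing down it reaches from about 0.25 to 0.725 m from the base axis. Payload 9.7 kg.
Tool frame: the origin (TCP) lies at the very end of the fingers, on their centre line; the grasp point (between the pads) lies 19 mm behind it; z points along the fingers, y is the line along which they close (so a half turn about z gives the same grasp; the last joint's range is limited). The gripper opens to 85 mm and grips with 20 to 120 N. Pads are 22 mm wide; open, the fingers measure 114 mm over their backs; the gripper's body (76 mm by 85 mm) begins 54 mm behind the grasp point. The pads swing forward as they close: fully open they stand 13 mm farther back than shut.
Start: joints at [-1.216, 0.087, 0.176, 1.66, 0, 1.571], TCP at [0.191, -0.516, 0.231] pointing down, gripper open.
Joint ranges: [-3.13, 3.13], [-0.85, 1.81], [-1.15, 1.24], [-2.2, 2.28], [-1.44, 1.52], [-3.14, 3.14]. Speed limits (rad/s): [2.22, 2.22, 2.57, 3.14, 3.14, 3.14].

INTERFACE

Orientations are given as a 3x3 rotation matrix whose columns are the frame's x, y, z axes.
In Python, from plant import observe, read_camera, calibration, ctrl gives the robot as it stands.
- The arm moves only by the tool send_rows, never from a script. Its arguments are lists of equal length, an entry for each row: "fingers": the opening, from -1 (shut) to 1 (fully open); "translation": the shift along the tool's x, y, z in mm, a list of three; "turn": the turn about the tool's z in degrees. A call has 1 to 20 rows; each row is the pose to reach, as a shift and turn from the pose commanded when the call began, along the tool's axes at that moment; what a row does not reach only later rows make up. A row lasts 1/10 s, in which the tool goes at most 50 mm and 8.59 degrees, less where a joint would pass 70% of its speed; a pose out of reach is approached as far as the arm can. A call with a gripper value outside its range is refused whole. The fingers move at their own pace and stop on an object; "force" is the grip in N (left out, the last holds). Time passes only in rows, so rows that repeat a pose let the fingers close. It gives the time, the measured TCP pose, the force, the opening and the grip force at its end, in the units of the state.
- observe(): the state, without advancing time (a new reading comes with each control period).
- read_camera(name): name is "scene" or "side" or "wrist"; returns (picture, depth): 420x560x3 uint8, red, green, blue; 420x560 float32, m along the optical axis (not along the pixel's ray), 0 where there is no reading.
- calibration(name): a dict with "camera_matrix" (3x3 intrinsics, pixels), "distortion" ([k1, k2, p1, p2, k3] as OpenCV has them; the pictures are not rectified), "camera_from_world" (4x4, takes a point from world to camera coordinates); the wrist camera has in their place "tool_from_camera" (4x4, takes a point from camera to tool coordinates, whose origin is the TCP and whose axes are the flange's). Camera axes: x right, y down, z forward; pixel columns grow to the right and rows downward; lengths in m; the calibration is good to about 2 mm. A picture is of the moment at which its call begins: read the wrist's pose just before it. calibration takes no time and is no camera call.
- ctrl.finish_job(): hands the job in; it is judged then, once.
The state is a dict: "clock": time; "joints": joint angles; "qd": joint speeds; "effort": joint torques, N m; "ee_pos": TCP position; "tcp_rot": TCP orientation; "contact_force": force on the tool from outside, world axes, zero at the start; "moment": the same for the moment, N m; "finger_gap": finger opening in m; "grasp_force": force on a finger pad.
Only numpy, scipy, OpenCV 4.12 (cv2) and the standard library are available. Lean on these libraries where they do the work, as an engineer would, in place of code of your own. Each camera call takes 0.05 s, during which the arm holds its last target. There are 200 camera calls.

TASK

Take the hanger with the dark wooden sample board out of its slotted block, hook it over the steel rail of the drying rack through the open gap between the two keeper strips, and slide it along the rail under the strip until its bottom point is squarely behind the pointed steel peg on the rack's base board (not the flat-topped stub). Leave it hanging there at rest, and do not shove or knock over the mug, the glue bottle or the tape roll.

Things in the scene. Friction and masses are not known exactly. Their poses are not given: they have to be found in the camera images.
- hanger: Steel hanger with a dark wooden board under it, 0.14-0.28 kg. Origin: on the rail's axis when hung; z up, y along the rail, grip tab on the -x side. A C-hook open to +x, 50 mm long in y: front leg x -17..-13; top plate z 8..13; rear lip x 13..17, z -16..13; foot plate z -56..-52. The rail (16 mm) goes in between lip and foot plate: bring it in along +x, 34 mm above hung height, then lower.
- hanger_grip (a point): Where to pinch: on the centre line of the black grip tab, (-44, 0, 41) mm in the hanger's frame. Tab 24 mm wide in y, 12 mm thick, 68 mm long; it rises from (-15, 0, 7) to (-59, 0, 59), leaning 40 degrees from vertical towards the hanger's -x. Pinch it across the 24 mm with the tool tilted along it (pointing to +x and down).
- hanger_point (a point): Tip of the small steel point under the sample board, (5, 0, -119) mm in the hanger's frame. Board: 18 x 60 x 55 mm, x -4..14, z -111..-56 in the hanger's frame.
- rack: Fixed plywood drying rack, 140 x 440 x 298 mm, left of the work, open to its front (-x, which faces right). Origin: underside of the base board, right under the rail; x to its back, y along the rail. Base 18 mm thick, x -85..55. Back board's face x 44. End cheeks from |y| 202, x over -15. Shelf over it all: x -30..56, z 280..298; a flat brush is fixed on it.
- rail_mid (a point): Middle of the rail, on its axis, (0, 0, 175) mm in the rack's frame: round steel bar, 16 mm diameter, along the rack's y to 202 mm each side. Keeper strips (flat steel) above it, x -8..44, z 29..33 mm over the axis, at |y| 60 to 202: the hanger slides under them but can be hooked on only in the gap between, with its origin at |y| under 35 mm.
- peg: Pointed steel peg, the mark, fixed upright on the front of the rack's base board, 55 mm in front of the rail: 32 mm wide foot, 18 mm shank, cone tip 42 mm over its origin. Origin: centre of its underside; axes parallel to the rack's. It stands at either side of the gap, 90 to 130 mm from the rack's middle. The hanger goes straight behind it: same y in the rack's frame.
- stub: Flat-topped steel stub, 26 mm wide, 30 mm high, fixed on the front of the base board on the other side of the gap; not the mark. Origin: centre of its underside.
- holder: Fixed wooden slotted block, 80 x 92 x 50 mm. The hanger's board stands 28 mm deep in its upright slot (22 mm wide, 68 mm long along y): lift the hanger straight up 40 mm or more to free it. Origin: on its underside, 133 mm under the hanger's origin; x points away from the hanger's grip tab.
- mug: Orange mug, 81 x 113 x 101 mm, loose, stands on the bench beside the slotted block. Origin: its underside. Leave alone.
- glue_bottle: White glue bottle with a red nozzle, 56 mm wide, 155 mm high, loose, beyond the slotted block and the mug. Origin: its underside. Leave alone.
- tape_roll: Roll of masking tape lying flat, 98 mm wide, 24 mm high, loose, on the bench in front of the rack. Origin: its underside. Leave alone.

How it is judged:
On the way:
1. the hanger's saddle is over the rail in the open gap (x of hanger in the frame of rack between -0.012 and 0.012 m and y of hanger in the frame of rack between -0.06 and 0.06 m and z of hanger in the frame of rack between 0.165 and 0.192 m), for 0.1 s.
At the end, for the whole second after the job is handed in: The hanger hangs freely on the rail (its origin within 12 mm of the rail's axis in x and about 8 mm in height), upright within 0.25 rad, at rest, with its bottom point within 12 mm of the pointed peg along the rail (x of hanger in the frame of rack between -0.012 and 0.012 m and z of hanger in the frame of rack between 0.167 and 0.182 m and y of hanger_point in the frame of peg between -0.012 and 0.012 m and angle between hanger's own z axis and vertical below 0.25 rad and linear speed of hanger below 0.03 m/s); the robot touches nothing.
It fails at once if the mug is shoved (50 mm) or knocked over (distance of mug from where it was at the start of the episode above 0.05 m or angle between mug's own z axis and vertical above 0.5 rad).
It fails at once if the glue bottle is shoved (50 mm) or knocked over (distance of glue_bottle from where it was at the start of the episode above 0.05 m or angle between glue_bottle's own z axis and vertical above 0.5 rad).
It fails at once if the tape roll is shoved (50 mm) (distance of tape_roll from where it was at the start of the episode above 0.05 m).
It also fails if it takes over 48 s, if anything falls off the work surface, if the arm or the gripper's body presses on something with over 40 N, if the wrist force passes 120 N, or if a joint passes its speed limit or range.

## Working session

There is one attempt and no reset: what is moved stays moved. The work goes in short steps, Python scripts to look and compute and a tool call to move; the robot and the scene stay as the last step left them, time stands still between calls to the robot, and variables do not carry over. Pictures are saved under pics/ and viewed, at most 10 in all, crops included, and the job is handed in when it is done.

Besides the shell and the picture viewer there is one more tool, called after "Emit:" by a JSON object that holds its "name" and its "arguments". send_rows: Moves the arm, as the interface text tells. Its arguments: {"type":"object","properties":{"fingers":{"type":"array","items":{"type":"number"}},"translation":{"type":"array","items":{"type":"array","items":{"type":"number"}}},"turn":{"type":"array","items":{"type":"number"}},"force":{"type":"number"}},"required":["fingers","translation","turn"]}

```bash
ls; mkdir -p pics; python3 - <<'E'
from plant import *
import cv2,numpy as np
s=observe();print(s)
for n in("scene","side"):
    p,d=read_camera(n);cv2.imwrite(f"pics/{n}0.png",p[:,:,::-1]);np.savez(f"pics/{n}0.npz",p=p,d=d);c=calibration(n);print(n,c)
print(calibration("wrist"))
E
```

```text
pics
{'clock': 0.0, 'joints': array([-1.21602080e+00,  8.74198816e-02,  1.75105532e-01,  1.65977699e+00,
       -4.81134248e-06,  1.57080642e+00]), 'qd': array([ 7.45879277e-05, -3.04925274e-04,  9.08086249e-04, -1.47430228e-03,
        8.42850066e-04,  1.95971083e-03]), 'effort': array([-4.07360101e-03, -5.20383704e+01,  4.64808440e+01,  1.58154778e-02,
       -1.40964717e-04,  2.23879351e-05]), 'ee_pos': array([ 0.19097698, -0.5155312 ,  0.23059048]), 'tcp_rot': array([[ 9.37727993e-01,  3.47370126e-01, -4.54373317e-04],
       [ 3.47370423e-01, -9.37727209e-01,  1.21269444e-03],
       [-4.82440347e-06, -1.29501337e-03, -9.99999161e-01]]), 'contact_force': array([-0.27778346, -0.20450345, -0.29386736]), 'moment': array([ 0.01192229,  0.03785313, -0.02476633]), 'grasp_force': 0.0, 'finger_gap': 0.08540203446714804}
scene {'camera_matrix': array([[501.09812548,   0.        , 278.50943939],
       [  0.        , 501.09812548, 214.49285506],
       [  0.        ,   0.        ,   1.        ]]), 'distortion': array([0.01758905, 0.        , 0.        , 0.        , 0.        ]), 'camera_f
[... 708 characters left out ...]
  1.25489765],
       [ 0.        ,  0.        ,  0.        ,  1.        ]])}
{'camera_matrix': array([[318.60541467,   0.        , 276.89457145],
       [  0.        , 318.60541467, 211.46954281],
       [  0.        ,   0.        ,   1.        ]]), 'distortion': array([-0.03515503,  0.        ,  0.        ,  0.        ,  0.        ]), 'tool_from_camera': array([[-2.26714557e-04, -9.62086760e-01, -2.72743496e-01,
         6.98325148e-02],
       [ 9.99999415e-01, -5.06544916e-04,  9.55570844e-04,
        -7.07471182e-04],
       [-1.05749889e-03, -2.72743120e-01,  9.62086312e-01,
        -1.42381762e-01],
       [ 0.00000000e+00,  0.00000000e+00,  0.00000000e+00,
         1.00000000e+00]])}
```

View pics/scene0.png

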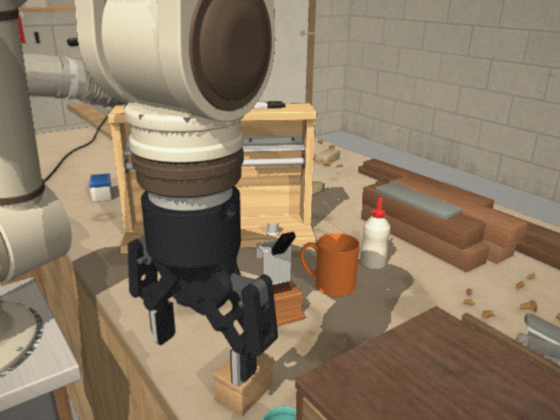

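View pics/side0.png

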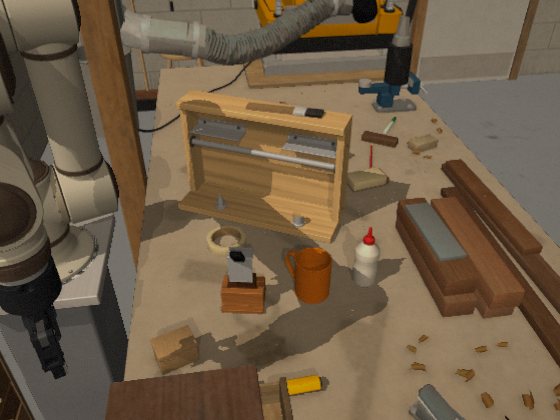

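The side view shows the rack (rail from about (192,143) to (335,162)), peg at about (221,202), stub at (298,218), hanger in its block at about (243,270), mug at (312,275), tape at (226,240) and bottle at (366,260).

```bash
cat > h.py <<'E'
import numpy as np,cv2
from plant import calibration
def world(n,d,s=None):
    c=calibration(n);K=c["camera_matrix"];H,W=d.shape
    u,v=np.meshgrid(np.arange(W),np.arange(H))
    q=cv2.undistortPoints(np.stack([u,v],-1).reshape(-1,1,2).astype(float),K,c["distortion"]).reshape(H,W,2)
    P=np.dstack([q*d[...,None],d])
    if "camera_from_world" in c:
        T=np.linalg.inv(c["camera_from_world"])
    else:
        T=np.eye(4);T[:3,:3]=s["tcp_rot"];T[:3,3]=s["ee_pos"];T=T@c["tool_from_camera"]
    return P@T[:3,:3].T+T[:3,3]
def project(n,X,s=None):
    c=calibration(n)
    if "camera_from_world" in c: M=c["camera_from_world"]
    else:
        T=np.eye(4);T[:3,:3]=s["tcp_rot"];T[:3,3]=s["ee_pos"];M=np.linalg.inv(T@c["tool_from_camera"])
    return cv2.projectPoints(np.asarray(X,float).reshape(-1,1,3),cv2.Rodrigues(M[:3,:3])[0],M[:3,3],c["camera_matrix"],c["distortion"])[0].reshape(-1,2)
E
python3 - <<'E'
from h import *
z=np.load("pics/side0.npz");W=world("side",z["d"])
for n,(u,v) in dict(peg=(221,200),pegfoot=(221,207),stubtop=(298,214),stub=(298,221),railL=(200,145),railM=(262,153),railR=(325,161),baseL=(185,205),baseR=(333,236),base=(260,215),shelfL=(180,97),shelfR=(348,118),tabtop=(237,256),tab=(242,268),plate=(250,265),holdertop=(243,282),holderfront=(243,300),tape=(212,240),mug=(312,275),glue=(366,260)).items():
    print(n,W[v,u].round(4))
i=cv2.resize(z["p"][90:320,165:395,::-1],None,fx=2.6,fy=2.6,interpolation=cv2.INTER_CUBIC);cv2.imwrite("pics/c1.png",i)
E
```

```text
peg [0.444  0.1149 0.0415]
pegfoot [0.4423 0.1068 0.024 ]
stubtop [0.6459 0.0519 0.0172]
stub [ 0.636  -0.0018  0.0353]
railL [0.4015 0.1929 0.1725]
railM [0.5595 0.1116 0.1797]
railR [0.7197 0.0799 0.1596]
baseL [0.3442 0.1417 0.0168]
baseR [ 0.7243 -0.0299 -0.003 ]
base [0.544  0.0623 0.0179]
shelfL [ 0.3193  0.932  -0.0037]
shelfR [0.7605 0.0417 0.2968]
tabtop [ 0.4637 -0.2873  0.1876]
tab [ 0.4736 -0.2438  0.1153]
plate [ 0.4902 -0.2481  0.1252]
holdertop [ 0.4742 -0.2333  0.0648]
holderfront [ 0.4709 -0.2491  0.0267]
tape [ 0.4119 -0.0129  0.0092]
mug [ 0.6199 -0.2562  0.0858]
glue [ 0.7481 -0.2232  0.0815]
```

View pics/c1.png

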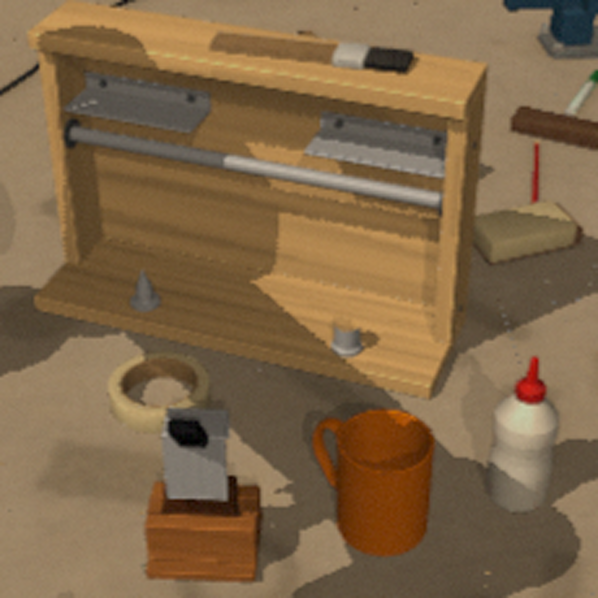

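```bash
cat > fit.py <<'E'
from h import *
from scipy.optimize import least_squares
def box(P,lo,hi):
    lo,hi=np.array(lo),np.array(hi);q=np.abs(P-(lo+hi)/2)-(hi-lo)/2
    return np.linalg.norm(np.maximum(q,0),axis=1)+np.minimum(q.max(1),0)
def rack(P):
    D=[box(P,(-.085,-.22,0),(.055,.22,.018)),box(P,(.044,-.22,0),(.056,.22,.298)),box(P,(-.03,-.22,.28),(.056,.22,.298)),
       np.hypot(P[:,0],P[:,2]-.175)-.008]
    for s in(-1,1):
        D.append(box(P*[1,s,1],(-.015,.202,0),(.056,.22,.298)));D.append(box(P*[1,s,1],(-.008,.06,.204),(.044,.202,.208)))
    return np.array(D)
def hanger(P): # hanger frame
    c,s=np.cos(np.radians(40)),np.sin(np.radians(40))
    t=P-[-.037,0,.033]; T=np.stack([t[:,0]*c+t[:,2]*s,t[:,1],-t[:,0]*s+t[:,2]*c],1)
    return np.array([box(P,(-.017,-.025,-.056),(-.013,.025,.013)),box(P,(-.017,-.025,.008),(.017,.025,.013)),box(P,(.013,-.025,-.016),(.017,.025,.013)),
      box(P,(-.017,-.025,-.056),(.014,.025,-.052)),box(P,(-.004,-.03,-.111),(.014,.03,-.056)),box(T,(-.006,-.012,-.034),(.006,.012,.034))])
def holder(P): # block, top with slot
    return box(P,(-.04,-.046,0),(.04,.046,.05))
def loc(W,p,z0=0):
    c,s=np.cos(p[2]),np.sin(p[2]);d=W-[p[0],p[1],z0]
    return np.stack([d[:,0]*c+d[:,1]*s,-d[:,0]*s+d[:,1]*c,d[:,2]],1)
def fit(W,f,p,gates=(.03,.015,.008,.006)):
    for g in gates:
        Q=W[np.abs(f(W,p))<g]
        r=least_squares(lambda p:f(Q,p),p,loss="soft_l1",f_scale=.003,x_scale=[.01,.01,.05]);p=r.x
    return p,len(Q),np.sqrt(np.mean(r.fun**2))
E
python3 - <<'E'
from fit import *
fr=lambda W,p:np.abs(rack(loc(W,p))).min(0)
fh=lambda W,p:np.minimum(np.abs(hanger(loc(W,p,.133))).min(0),np.abs(holder(loc(W,p))))
fo=lambda W,p:np.abs(holder(loc(W,p)))
for n in("side","scene"):
    z=np.load(f"pics/{n}0.npz");W=world(n,z["d"])[z["d"]>0]
    R=W[(W[:,2]>.01)&(W[:,2]<.32)&(W[:,0]>.25)&(W[:,0]<.85)&(W[:,1]>-.1)&(W[:,1]<.4)]
    p,k,e=fit(R,fr,[.56,.14,1.3]);print(n,"rack",p.round(4),k,e)
    L=loc(R,p);
    for s in(-1,1):
        m=(L[:,2]>.024)&(L[:,2]<.065)&(abs(L[:,0]+.055)<.03)&(s*L[:,1]>.07)&(s*L[:,1]<.15)
        if m.sum(): print(" post",s,m.sum(),np.median(L[m],0).round(4),L[m].min(0).round(3),L[m].max(0).round(3))
    G=W[(W[:,2]>.01)&(W[:,2]<.21)&(abs(W[:,0]-.475)<.09)&(W[:,1]>-.36)&(W[:,1]<-.15)]
    p,k,e=fit(G,fh,[.475,-.22,1.4]);print(n,"hang",p.round(4),k,e)
    p,k,e=fit(G[G[:,2]<.055],fo,[.475,-.22,1.4]);print(n,"hold",p.round(4),k,e)
E
```

```text
side rack [0.5502 0.1082 1.0698] 18493 0.0022555169367847678
 post -1 70 [-0.0539 -0.1272  0.0353] [-0.06  -0.14   0.025] [-0.041 -0.111  0.049]
 post 1 72 [-0.049   0.0987  0.0377] [-0.061  0.088  0.024] [-0.037  0.109  0.061]
side hang [ 0.4714 -0.2279  1.3692] 1607 0.0016440503692888653
side hold [ 0.4755 -0.2101  1.362 ] 1027 0.0017045713563325865
scene rack [0.5542 0.1077 1.0691] 11169 0.0022903952477908085
 post -1 104 [-0.0537 -0.1224  0.0362] [-0.062 -0.137  0.024] [-0.039 -0.11   0.049]
scene hang [ 0.4731 -0.2277  1.371 ] 1810 0.0014312540804873022
scene hold [ 0.4783 -0.2101  1.3539] 743 0.0014628694609982774
```

Emit:
{"name": "send_rows", "arguments": {"fingers": [1,1,1,1,1,1,1,1,1,1,1,1,1,1], "translation": [[0,0,-50],[0,0,-100],[0,0,-150],[0,50,-150],[0,100,-150],[0,150,-150],[0,200,-150],[0,250,-150],[0,300,-150],[0,350,-150],[0,350,-150],[0,350,-150],[0,350,-150],[0,350,-150]], "turn": [0,0,0,0,0,0,0,0,0,0,0,0,0,0]}}

```text
clock: 1.5
ee_pos: [0.2638, -0.712, 0.2977]
tcp_rot: [[0.938, 0.347, 0.016], [0.347, -0.937, -0.042], [0.0, 0.045, -0.999]]
contact_force: [-0.1, -0.0, 0.8]
finger_gap: 0.0854
grasp_force: 0.0
```

```bash
python3 - <<'E'
from plant import *
import numpy as np
np.set_printoptions(precision=4,suppress=True)
s=observe();print(s["clock"],s["joints"],s["ee_pos"],np.hypot(*s["ee_pos"][:2]));print(s["tcp_rot"])
E
```

```text
1.5 [-1.216   0.7694  1.234   1.9902  0.      1.5708] [ 0.2638 -0.712   0.2977] 0.7593042736093961
[[ 0.9377  0.347   0.0157]
 [ 0.3474 -0.9368 -0.0424]
 [ 0.      0.0453 -0.999 ]]
```

Emit:
{"name": "send_rows", "arguments": {"fingers": [1,1,1,1,1,1], "translation": [[0,-50,0],[0,-100,0],[0,-150,0],[0,-200,0],[0,-200,0],[0,-200,0]], "turn": [0,0,0,0,0,0]}}

```text
clock: 2.1
ee_pos: [0.1927, -0.5202, 0.2905]
tcp_rot: [[0.938, 0.347, 0.016], [0.347, -0.937, -0.044], [0.0, 0.047, -0.999]]
contact_force: [0.5, -0.5, 0.8]
finger_gap: 0.0854
grasp_force: 0.0
```

```bash
python3 - <<'E'
from plant import *
import numpy as np
np.set_printoptions(precision=4,suppress=True)
s=observe();print(s["clock"],s["joints"],s["ee_pos"],np.hypot(*s["ee_pos"][:2]));print(s["tcp_rot"])
E
```

```text
2.1 [-1.216   0.0811  0.2854  1.7284  0.      1.5708] [ 0.1927 -0.5202  0.2905] 0.5547587443963308
[[ 0.9377  0.3471  0.0162]
 [ 0.3474 -0.9367 -0.0438]
 [ 0.      0.0467 -0.9989]]
```

```bash
python3 - <<'E'
from fit import *
for n in("side","scene"):
    z=np.load(f"pics/{n}0.npz");W=world(n,z["d"])[z["d"]>0]
    b=np.degrees(np.arctan2(W[:,1],W[:,0]));r=np.hypot(W[:,0],W[:,1])
    print(n)
    for b0 in range(40,130,10):
        o=[]
        for r0 in np.arange(.3,1.2,.1):
            m=(b>=b0)&(b<b0+10)&(r>=r0)&(r<r0+.1)
            o.append("%5.2f"%W[m,2].max() if m.sum()>3 else "  -  ")
        print(b0,*o)
# planar arm fit
Q=np.array([[.0874,.1751,1.6598],[.7694,1.234,1.9902],[.0811,.2854,1.7284]]);X=np.array([[.5498,.2306],[.7593,.2977],[.5548,.2905]])
def fk(q,p):
    a=q[...,0];b=a+np.pi/2-q[...,1];c=b+q[...,2]
    return np.stack([p[3]*0+p[0]*np.sin(a)+p[1]*np.sin(b)+p[2]*np.sin(c),p[3]+p[0]*np.cos(a)+p[1]*np.cos(b)+p[2]*np.cos(c)],-1)
r=least_squares(lambda p:(fk(Q,p)-X).ravel(),[.4,.4,.25,.2]);print(r.x,r.fun)
E
```

```text
side
40  0.01  0.01  0.00   -     -     -    0.26  0.30  0.34
50  0.01  0.00  0.00  0.00  0.35  0.35  0.29  0.30  0.32
60   -    0.50  0.49  0.36  0.42  0.36   -    0.01  0.01
70   -    0.50  0.46  0.46  0.42  0.01  0.01  0.01  0.01
80   -   -0.85 -0.85 -0.85 -0.85 -0.85   -     -     -  
90   -   -0.85 -0.84 -0.85 -0.83 -0.84 -0.84 -0.84 -0.84
100   -     -     -     -     -     -     -     -     -  
110   -     -     -     -     -     -     -     -     -  
120   -     -     -     -     -     -     -     -     -  
scene
40  0.00  0.00  0.00  0.06 -0.00   -     -     -     -  
50 -0.04  0.00  0.05  0.06  0.35  0.35  0.21  0.00  0.02
60   -   -0.11 -0.00  0.33  0.42  0.35  0.01  0.01  0.01
70   -   -0.14   -   -0.25 -0.26   -    0.00  0.00  0.00
80   -     -     -     -     -     -     -     -     -  
90   -     -     -     -     -     -     -     -     -  
100   -     -     -     -     -     -     -     -     -  
110   -     -     -     -     -     -     -     -     -  
120   -     -     -     -     -     -     -     -     -  
[0.41027104 0.51551639 0.32398672 0.09900408] [-0.00087515 -0.00172444  0.00163748  0.00334246 -0.00164466 -0.00161802]
```

```bash
python3 - <<'E'
from fit import *
for n in("side","scene"):
    z=np.load(f"pics/{n}0.npz");W=world(n,z["d"])
    W=W[z["d"]>0]
    print(n)
    for zl in(.03,.15,.3,.45,.6):
        print("z",zl)
        for y in np.arange(.8,.1,-.1):
            print("%.1f"%y,*["%3d"%min(999,((abs(W[:,0]-x)<.05)&(abs(W[:,1]-y)<.05)&(W[:,2]>zl)&(W[:,2]<zl+.15)).sum()) for x in np.arange(-.3,.7,.1)])
z=np.load("pics/side0.npz");W=world("side",z["d"])
for u,v in((110,150),(120,200),(130,60),(60,130),(170,40),(270,35),(350,10),(75,200)):print(u,v,W[v,u].round(2))
E
```

```text
side
z 0.03
0.8   0   0   0   0   0   0   0   0   0   0
0.7   0   0   0   0   0   0   0   0   0   0
0.6   0   0   0   0   0  16   0   0   0   0
0.5   0   0   0   0   0 145   0   0   0   0
0.4   0   0   0   0 636 722   0   0   0   0
0.3   0   0   0   0   0   0   0 145   0   0
0.2   0   0   0   0   0   0   0 999 999 617
z 0.15
0.8   0   0   0   0   0   0   0   0  18 344
0.7   0   0   0   0   0  60 188 246 783 470
0.6   0   0   0   0   0  17  93 205   0   0
0.5   0   0   0   0   0 168   0   0   0   0
0.4   0   0   0   0 731 838   0   0   0   0
0.3   0   0   0   0   0   0   0  83   0   0
0.2   0   0   0   0   0   0   1 999 999 510
z 0.3
0.8   0   0   0   0   0   0   0   0   0   0
0.7   0   0   0   0   0 506 516 452 104   0
0.6   0   0   0   0   0 330 392 215   0   0
0.5   0   0   0   0   0 277   0   0   0   0
0.4   0   0   0   0 844 999   0   0   0   0
0.3   0   0   0   0   0   0   0   0   0   0
0.2   0   0   0   0   0   0   0   4   7   0
z 0.45
0.8   0   0   0   0   0   0   0   0   0   0
0.7   0   0   0   0   0   0   0   0   0   0
0.6   0   0   0   0   0  10   0   0   0   0
0.5   0   0 
[... 1562 characters left out ...]
   0
0.5   0   0   0   0   0   0   0   0   0   0
0.4   0   0   0   0   0   0   0   0   0   0
0.3   0   0   0   0   0   0   0   0   0   0
0.2   0   0   0   0   0   0   0   0   0   0
z 0.6
0.8   0   0   0   0   0   0   0   0   0   0
0.7   0   0   0   0   0   0   0   0   0   0
0.6   0   0   0   0   0   0   0   0   0   0
0.5   0   0   0   0   0   0   0   0   0   0
0.4   0   0   0   0   0   0   0   0   0   0
0.3   0   0   0   0   0   0   0   0   0   0
0.2   0   0   0   0   0   0   0   0   0   0
110 150 [0.12 0.42 0.05]
120 200 [ 0.11  0.43 -0.14]
130 60 [-0.07  2.41 -0.35]
60 130 [ 0.13 -0.02  0.35]
170 40 [0.33 0.64 0.32]
270 35 [0.67 0.78 0.27]
350 10 [1.   0.91 0.31]
75 200 [ 0.12 -0.03  0.18]
```

Emit:
{"name": "send_rows", "arguments": {"fingers": [1,1,1,1,1,1,1,1,1,1,1,1,1,1,1,1,1,1,1,1], "translation": [[257,-291,-184],[257,-291,-184],[257,-291,-184],[257,-291,-184],[257,-291,-184],[257,-291,-184],[257,-291,-184],[257,-291,-184],[257,-291,-184],[234,-746,-215],[234,-746,-215],[234,-746,-215],[234,-746,-215],[234,-746,-215],[234,-746,-215],[234,-746,-215],[234,-746,-215],[234,-746,-215],[234,-746,-215],[234,-746,-215]], "turn": [8,16,24,32,40,48,56,64,72,80,88,96,104,112,122,122,122,122,122,122]}}

```text
clock: 4.1
ee_pos: [-0.0021, -0.0597, 0.3913]
tcp_rot: [[-0.196, -0.98, 0.024], [-0.979, 0.194, -0.054], [0.049, -0.034, -0.998]]
contact_force: [0.8, 0.7, -0.8]
finger_gap: 0.0854
grasp_force: 0.0
```

```bash
cat > st.py <<'E'
from plant import *
import numpy as np
np.set_printoptions(precision=4,suppress=True)
s=observe();R=s["tcp_rot"];z=R[:,2]
print(s["clock"],s["joints"],s["ee_pos"],"tilt",np.degrees(np.arccos(-z[2])),"az",np.degrees(np.arctan2(z[1],z[0])),"yaw_y",np.degrees(np.arctan2(R[1,1],R[0,1])));print(R)
E
python3 st.py
```

```text
4.1 [-1.7692 -0.8476 -0.0925  2.2772  0.034   3.1406] [-0.0021 -0.0597  0.3913] tilt 3.4060243102426626 az -66.42101387261094 yaw_y 168.78441548276794
[[-0.1959 -0.9803  0.0238]
 [-0.9794  0.1944 -0.0545]
 [ 0.0488 -0.0339 -0.9982]]
```

Emit:
{"name": "send_rows", "arguments": {"fingers": [1,1,1,1,1,1,1,1,1,1,1,1,1,1,1,1,1,1,1,1], "translation": [[178,-89,-29],[178,-89,-29],[178,-89,-29],[178,-89,-29],[178,-89,-29],[32,-316,-58],[32,-316,-58],[32,-316,-58],[32,-316,-58],[32,-316,-58],[32,-316,-58],[32,-316,-58],[32,-316,-58],[32,-316,-58],[32,-316,-58],[32,-316,-58],[32,-316,-58],[32,-316,-58],[32,-316,-58],[32,-316,-58]], "turn": [-8,-16,-24,-32,-40,-48,-56,-64,-72,-80,-88,-96,-104,-112,-120,-128,-136,-144,-152,-160]}}

```text
clock: 6.1
ee_pos: [0.3002, -0.1488, 0.4616]
tcp_rot: [[0.512, 0.859, 0.026], [0.858, -0.51, -0.053], [-0.032, 0.049, -0.998]]
contact_force: [-0.0, -0.1, -0.7]
finger_gap: 0.0851
grasp_force: 0.0
```

```bash
python3 st.py
```

```text
6.1 [-0.4289 -0.2257  0.3695  2.1205 -0.037   1.6782] [ 0.3002 -0.1488  0.4616] tilt 3.358160652564394 az -63.686671211154504 yaw_y -30.732402284272695
[[ 0.5121  0.8585  0.026 ]
 [ 0.8583 -0.5104 -0.0525]
 [-0.0318  0.0492 -0.9983]]
```

Emit:
{"name": "send_rows", "arguments": {"fingers": [1,1,1,1,1,1,1,1,1,1,1,1,1,1,1,1,1,1,1,1], "translation": [[197,-117,-12],[197,-117,-12],[197,-117,-12],[197,-117,-12],[197,-117,-12],[283,-343,-26],[283,-343,-26],[283,-343,-26],[283,-343,-26],[283,-343,-26],[283,-343,-26],[283,-343,-26],[283,-343,-26],[283,-343,-26],[283,-343,-26],[283,-343,-26],[283,-343,-26],[283,-343,-26],[283,-343,-26],[283,-343,-26]], "turn": [-8,-16,-24,-32,-40,-48,-56,-64,-72,-80,-88,-96,-104,-112,-120,-128,-136,-144,-152,-160]}}

```text
clock: 8.1
ee_pos: [0.1523, 0.2712, 0.4621]
tcp_rot: [[-0.775, -0.631, 0.024], [-0.632, 0.774, -0.05], [0.013, -0.054, -0.998]]
contact_force: [1.0, 0.1, -0.2]
finger_gap: 0.0854
grasp_force: 0.0
```

```bash
python3 st.py
```

```text
8.1 [ 1.0995 -0.2041  0.388   2.1964 -0.0442  0.4162] [0.1523 0.2712 0.4621] tilt 3.176479963737774 az -64.15798279603762 yaw_y 129.21339854172783
[[-0.7752 -0.6313  0.0242]
 [-0.6316  0.7737 -0.0499]
 [ 0.0128 -0.0539 -0.9985]]
```

Emit:
{"name": "send_rows", "arguments": {"fingers": [1,1,1,1,1,1,1,1], "translation": [[0,0,-50],[0,0,-100],[0,0,-150],[0,0,-200],[0,0,-250],[0,0,-250],[0,0,-250],[0,0,-250]], "turn": [-8,-16,-24,-32,-39,-39,-39,-39]}}

```text
clock: 8.9
ee_pos: [0.1641, 0.2943, 0.5195]
tcp_rot: [[-0.216, -0.975, 0.046], [-0.976, 0.216, -0.006], [-0.004, -0.047, -0.999]]
contact_force: [0.4, -0.2, 0.2]
finger_gap: 0.0855
grasp_force: 0.0
```

```bash
python3 st.py
```

```text
8.9 [ 1.0995 -0.0846  0.6372  2.2771 -0.0443 -0.2542] [0.1641 0.2943 0.5195] tilt 2.6881283822829394 az -7.6385762994739625 yaw_y 167.53717458663974
[[-0.2156 -0.9754  0.0465]
 [-0.9765  0.2156 -0.0062]
 [-0.0039 -0.0467 -0.9989]]
```

Emit:
{"name": "send_rows", "arguments": {"fingers": [1,1,1], "translation": [[0,0,-1000],[0,0,-1000],[0,0,-1000]], "turn": [0,0,0]}}

```text
clock: 9.2
ee_pos: [0.169, 0.3024, 0.5393]
tcp_rot: [[-0.213, -0.975, 0.07], [-0.976, 0.216, 0.039], [-0.053, -0.06, -0.997]]
contact_force: [0.9, -0.0, -0.5]
finger_gap: 0.0856
grasp_force: 0.0
```

```bash
python3 st.py
```

```text
9.2 [ 1.0976 -0.0682  0.7051  2.2771 -0.0442 -0.2581] [0.169  0.3024 0.5393] tilt 4.5986365157725375 az 29.416086796278382 yaw_y 167.5002171982155
[[-0.213  -0.9746  0.0698]
 [-0.9756  0.216   0.0394]
 [-0.0535 -0.0597 -0.9968]]
```

Emit:
{"name": "send_rows", "arguments": {"fingers": [1,1,1,1,1,1,1,1,1,1,1,1], "translation": [[90,20,0],[90,20,0],[90,20,-1000],[90,20,-1000],[90,20,-1000],[90,20,-1000],[90,20,-1000],[90,20,-1000],[90,20,-1000],[90,20,-1000],[90,20,-1000],[90,20,-1000]], "turn": [0,0,0,0,0,0,0,0,0,0,0,0]}}

```text
clock: 10.4
ee_pos: [0.1638, 0.2649, 0.5544]
tcp_rot: [[-0.208, -0.974, 0.094], [-0.973, 0.216, 0.082], [-0.101, -0.074, -0.992]]
contact_force: [0.2, 0.0, -0.4]
finger_gap: 0.0852
grasp_force: 0.0
```

```bash
python3 st.py
```

```text
10.4 [ 1.0543 -0.1557  0.669   2.277  -0.041  -0.3041] [0.1638 0.2649 0.5544] tilt 7.181276388033646 az 41.2848212393918 yaw_y 167.47777723995597
[[-0.2084 -0.9735  0.0939]
 [-0.9729  0.2162  0.0825]
 [-0.1006 -0.0742 -0.9922]]
```

Emit:
{"name": "send_rows", "arguments": {"fingers": [1,1], "translation": [[0,0,-1000],[0,0,-1000]], "turn": [0,0]}}

```text
clock: 10.6
ee_pos: [0.1649, 0.2659, 0.5738]
tcp_rot: [[-0.203, -0.972, 0.118], [-0.968, 0.218, 0.126], [-0.148, -0.089, -0.985]]
contact_force: [-0.7, -0.1, 0.1]
finger_gap: 0.0852
grasp_force: 0.0
```

Emit:
{"name": "send_rows", "arguments": {"fingers": [1], "translation": [[0,0,-1000]], "turn": [0]}}

```text
clock: 10.7
ee_pos: [0.1647, 0.2655, 0.5858]
tcp_rot: [[-0.199, -0.971, 0.134], [-0.963, 0.219, 0.154], [-0.179, -0.098, -0.979]]
contact_force: [0.4, 0.9, 0.4]
finger_gap: 0.0854
grasp_force: 0.0
```

Emit:
{"name": "send_rows", "arguments": {"fingers": [1], "translation": [[0,0,-1000]], "turn": [0]}}

```text
clock: 10.8
ee_pos: [0.1626, 0.2619, 0.6002]
tcp_rot: [[-0.194, -0.969, 0.153], [-0.957, 0.221, 0.188], [-0.216, -0.11, -0.97]]
contact_force: [-0.1, 0.1, 0.3]
finger_gap: 0.0854
grasp_force: 0.0
```

```bash
python3 st.py
```

```text
10.8 [ 1.0514 -0.1627  0.7847  2.2769 -0.0393 -0.3119] [0.1626 0.2619 0.6002] tilt 14.003882602871585 az 50.904571525728834 yaw_y 167.15028766771977
[[-0.1939 -0.9691  0.1526]
 [-0.957   0.2211  0.1878]
 [-0.2157 -0.1096 -0.9703]]
```

Emit:
{"name": "send_rows", "arguments": {"fingers": [1,1], "translation": [[20,55,0],[20,55,-200]], "turn": [0,0]}}

```text
clock: 11.0
ee_pos: [0.1149, 0.2539, 0.6046]
tcp_rot: [[-0.186, -0.969, 0.162], [-0.95, 0.219, 0.221], [-0.25, -0.112, -0.962]]
contact_force: [0.4, 0.4, -0.4]
finger_gap: 0.0854
grasp_force: 0.0
```

Emit:
{"name": "send_rows", "arguments": {"fingers": [1], "translation": [[0,0,-1000]], "turn": [0]}}

```text
clock: 11.1
ee_pos: [0.1153, 0.2495, 0.6195]
tcp_rot: [[-0.178, -0.968, 0.174], [-0.941, 0.219, 0.258], [-0.288, -0.118, -0.95]]
contact_force: [0.6, 0.4, 1.1]
finger_gap: 0.0855
grasp_force: 0.0
```

Emit:
{"name": "send_rows", "arguments": {"fingers": [1], "translation": [[0,0,-1000]], "turn": [0]}}

```text
clock: 11.2
ee_pos: [0.1151, 0.2437, 0.633]
tcp_rot: [[-0.173, -0.967, 0.187], [-0.93, 0.223, 0.292], [-0.324, -0.123, -0.938]]
contact_force: [-0.3, -0.0, -0.1]
finger_gap: 0.0854
grasp_force: 0.0
```

Emit:
{"name": "send_rows", "arguments": {"fingers": [1], "translation": [[0,0,-1000]], "turn": [0]}}

```text
clock: 11.3
ee_pos: [0.114, 0.2364, 0.6459]
tcp_rot: [[-0.167, -0.966, 0.198], [-0.919, 0.226, 0.324], [-0.358, -0.128, -0.925]]
contact_force: [0.9, -0.1, 0.9]
finger_gap: 0.0854
grasp_force: 0.0
```

Emit:
{"name": "send_rows", "arguments": {"fingers": [1], "translation": [[0,0,-1000]], "turn": [0]}}

```text
clock: 11.4
ee_pos: [0.1122, 0.2277, 0.6583]
tcp_rot: [[-0.161, -0.964, 0.21], [-0.906, 0.228, 0.357], [-0.392, -0.133, -0.91]]
contact_force: [0.0, -0.2, -0.3]
finger_gap: 0.0855
grasp_force: 0.0
```

```bash
python3 st.py
```

```text
11.4 [ 1.1771 -0.2695  0.8596  2.277  -0.057  -0.2009] [0.1122 0.2277 0.6583] tilt 24.435374121580292 az 59.52672826948907 yaw_y 166.67806938269396
[[-0.1606 -0.9645  0.2098]
 [-0.9059  0.2284  0.3565]
 [-0.3918 -0.1328 -0.9104]]
```

```bash
cat > plan.py <<'E'
from fit import *
from plant import observe
np.set_printoptions(precision=1,suppress=True)
RK=np.array([.552,.108,1.0695])
def Rz(a): return np.array([[np.cos(a),-np.sin(a),0],[np.sin(a),np.cos(a),0],[0,0,1]])
def moves(pts,ydir=None):
    s=observe();R,p=s["tcp_rot"],s["ee_pos"]
    for x in pts: print("to",np.round(x,3),"tool mm",R.T@(np.array(x)-p)*1e3)
    if ydir is not None:
        v=R.T@ydir; print("turn",np.degrees(np.arctan2(-v[0],v[1])),"misalign",np.degrees(np.arcsin(abs(R[:,2]@ydir))))
    return s
E
python3 - <<'E'
from plan import *
f=lambda W,p:np.abs(hanger(loc(W,p,.133))).min(0)
ps=[]
for n in("side","scene"):
    z=np.load(f"pics/{n}0.npz");W=world(n,z["d"])[z["d"]>0]
    G=W[(W[:,2]>.085)&(W[:,2]<.21)&(abs(W[:,0]-.475)<.05)&(W[:,1]>-.36)&(W[:,1]<-.15)]
    p,k,e=fit(G,f,[.472,-.228,1.37],(.01,.006,.005));print(n,p.round(4).tolist(),k,e*1e3);ps.append(p)
H=np.mean(ps,0);A=Rz(H[2])
zt=observe()["tcp_rot"][:,2]
T=A@[-.050,0,.048]+[H[0],H[1],.133]+.019*zt
print("H",H.round(4).tolist(),"grasp TCP",T.round(4).tolist())
moves([[.34,0,.52],T-.09*zt,T],A[:,1])
E
```

```text
side [0.471, -0.2279, 1.3628] 785 1.1566412370266308
scene [0.4743, -0.2281, 1.3681] 1245 0.9099688019958118
H [0.4726, -0.228, 1.3655] grasp TCP [0.4664, -0.2702, 0.1637]
to [0.3 0.  0.5] tool mm [ 223.9 -253.4   92.6]
to [ 0.4 -0.3  0.2] tool mm [ 587.9 -389.7  257.1]
to [ 0.5 -0.3  0.2] tool mm [ 587.9 -389.7  347.1]
turn 1.590114266171839 misalign 7.624997735839754
```

Emit:
{"name": "send_rows", "arguments": {"fingers": [1,1,1,1,1,1,1,1,1,1,1,1,1,1,1,1,1,1,1,1], "translation": [[224,-253,93],[224,-253,93],[224,-253,93],[224,-253,93],[224,-253,93],[224,-253,93],[224,-253,93],[224,-253,93],[588,-390,257],[588,-390,257],[588,-390,257],[588,-390,257],[588,-390,257],[588,-390,257],[588,-390,257],[588,-390,257],[588,-390,257],[588,-390,257],[588,-390,257],[588,-390,257]], "turn": [0,0,0,0,0,0,0,0,1.6,1.6,1.6,1.6,1.6,1.6,1.6,1.6,1.6,1.6,1.6,1.6]}}

```text
clock: 13.4
ee_pos: [0.4473, -0.3061, 0.2403]
tcp_rot: [[-0.192, -0.96, 0.206], [-0.898, 0.256, 0.357], [-0.396, -0.116, -0.911]]
contact_force: [-0.1, 1.3, 0.1]
finger_gap: 0.0857
grasp_force: 0.0
```

```bash
python3 st.py; python3 - <<'E'
from plan import *
from plant import *
s=observe();p,d=read_camera("wrist")
np.savez("pics/w1.npz",p=p,d=d)
H=np.array([.4726,-.228,1.3655]);A=Rz(H[2]);o=np.array([H[0],H[1],.133])
i=p[:,:,::-1].copy()
for q in([-.015,0,.007],[-.059,0,.059],[-.05,.012,.048],[-.05,-.012,.048],[-.015,.025,.013],[-.015,-.025,.013]):
    u=project("wrist",o+A@q,s)[0];cv2.circle(i,tuple(int(x) for x in u),3,(0,255,0),1)
cv2.imwrite("pics/w1.png",i)
W=world("wrist",d,s)[d>0]
G=W[(W[:,2]>.085)&(W[:,2]<.21)&(np.hypot(W[:,0]-H[0],W[:,1]-H[1]+.02)<.07)]
f=lambda W,p:np.abs(hanger(loc(W,p,.133))).min(0)
q,k,e=fit(G,f,H,(.015,.008,.006));print(q.round(4).tolist(),k,e*1e3)
zt=s["tcp_rot"][:,2];T=A@[-.050,0,.048]+o+.019*zt
moves([T],A[:,1])
E
```

```text
13.4 [-0.8095  0.1585  0.2206  1.7606  0.4064 -2.1702] [ 0.4473 -0.3061  0.2403] tilt 24.34380968055287 az 60.095508457571846 yaw_y 165.06792417058946
[[-0.1917 -0.9597  0.2055]
 [-0.8982  0.2559  0.3573]
 [-0.3955 -0.1161 -0.9111]]
[0.4753, -0.2275, 1.3642] 3744 0.5359128648943735
to [ 0.5 -0.3  0.2] tool mm [-3.3 -0.4 88.6]
turn -0.20323474143499964 misalign 7.460012919111795
```

View pics/w1.png

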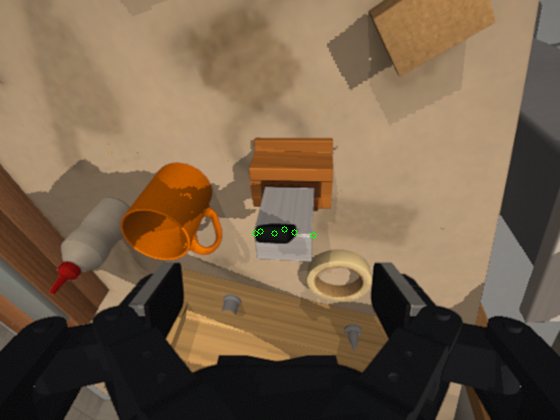

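The wrist picture shows the tab at about (275,233), with my projected marks about 4 px to its right, so the wrist fit (x 0.475) is the one to use for the grasp.

Emit:
{"name": "send_rows", "arguments": {"fingers": [1,1,1,1,1,0,-0.6,-1,-1,-1,-1,-1], "translation": [[-4,-3,30],[-4,-3,60],[-4,-3,80],[-4,-3,89],[-4,-3,89],[-4,-3,89],[-4,-3,89],[-4,-3,89],[-4,-3,89],[-4,-3,89],[-4,-3,89],[-4,-3,89]], "turn": [0,0,0,0,0,0,0,0,0,0,0,0], "force": 80}}

```text
clock: 14.65
ee_pos: [0.4689, -0.2683, 0.1674]
tcp_rot: [[-0.189, -0.96, 0.208], [-0.9, 0.254, 0.355], [-0.393, -0.12, -0.912]]
contact_force: [-5.1, 0.1, 7.9]
finger_gap: 0.0239
grasp_force: 76.6
```

```bash
python3 st.py; python3 - <<'E'
from plan import *
R=observe()["tcp_rot"]
print(R.T@np.array([0,0,.12])*1e3)
E
```

```text
14.65 [-0.7337  0.1064  0.0239  1.579   0.4143 -2.0901] [ 0.4689 -0.2683  0.1674] tilt 24.26706180469733 az 59.60814364803785 yaw_y 165.19874071091317
[[-0.1886 -0.9598  0.2079]
 [-0.9     0.2536  0.3545]
 [-0.393  -0.1203 -0.9116]]
[ -47.2  -14.4 -109.4]
```

Emit:
{"name": "send_rows", "arguments": {"fingers": [-1,-1,-1,-1,-1,-1,-1,-1,-1,-1], "translation": [[-6,-2,-14],[-14,-4,-33],[-24,-7,-55],[-35,-11,-82],[-47,-14,-109],[-47,-14,-109],[-47,-14,-109],[-47,-14,-109],[-47,-14,-109],[-47,-14,-109]], "turn": [0,0,0,0,0,5,10,15.5,15.5,15.5]}}

```text
clock: 15.65
ee_pos: [0.469, -0.2684, 0.2859]
tcp_rot: [[-0.435, -0.876, 0.208], [-0.801, 0.482, 0.354], [-0.411, -0.013, -0.912]]
contact_force: [-1.3, 0.2, -1.6]
finger_gap: 0.0225
grasp_force: 80.7
```

```bash
python3 st.py; python3 - <<'E'
from plan import *
from plant import *
from scipy.spatial.transform import Rotation as Ro
s=observe();R,t=s["tcp_rot"],s["ee_pos"];D={}
for n in("side","scene","wrist"):
    p,d=read_camera(n);D[n]=(p,d)
    np.savez(f"pics/{n}2.npz",p=p,d=d);cv2.imwrite(f"pics/{n}2.png",p[:,:,::-1])
# hanger guess: upright at rack yaw, grip on pads
A0=Rz(RK[2]);o0=t-.019*R[:,2]-A0@[-.05,0,.048]
print("guess",o0.round(3).tolist())
def pose(v): return Ro.from_rotvec(v[3:]).as_matrix()@A0,o0+v[:3]
for names in(["side"],["scene"],["side","scene"]):
    W=np.vstack([world(n,D[n][1],s)[D[n][1]>0] for n in names]);W=W[np.linalg.norm(W-o0-[0,0,-.04],axis=1)<.13]
    v=np.zeros(6)
    def res(v,W):
        A,o=pose(v);return np.abs(hanger((W-o)@A)).min(0)
    for g in(.02,.012,.008,.006):
        Q=W[res(v,W)<g];r=least_squares(res,v,args=(Q,),loss="soft_l1",f_scale=.003);v=r.x
    A,o=pose(v);print(names,len(Q),np.sqrt(np.mean(r.fun**2))*1e3,"o",(o*1e3),"rack x",A[:,0]@[np.cos(RK[2]),np.sin(RK[2]),0],"rotvec deg in rack",np.degrees(A0.T@v[3:]))
E
```

```text
15.65 [-0.7338  0.1361  0.2862  1.8111  0.4142 -1.823 ] [ 0.469  -0.2684  0.2859] tilt 24.258561763095063 az 59.54640414863375 yaw_y 151.16422018971932
[[-0.4352 -0.8759  0.2082]
 [-0.8012  0.4823  0.3542]
 [-0.4107 -0.0127 -0.9117]]
guess [0.489, -0.231, 0.255]
['side'] 1461 1.4350828664077293 o [ 486.2 -231.3  251.1] rack x 0.9996851645623575 rotvec deg in rack [ 3.  -1.1 -0.9]
['scene'] 2687 1.4355777664594551 o [ 487.5 -230.2  251.6] rack x 0.9997152649470648 rotvec deg in rack [ 1.2 -1.1 -0.9]
['side', 'scene'] 4176 1.665433231371297 o [ 486.5 -230.5  251.9] rack x 0.9996664863153852 rotvec deg in rack [ 2.4 -1.2 -0.9]
```

View pics/side2.png

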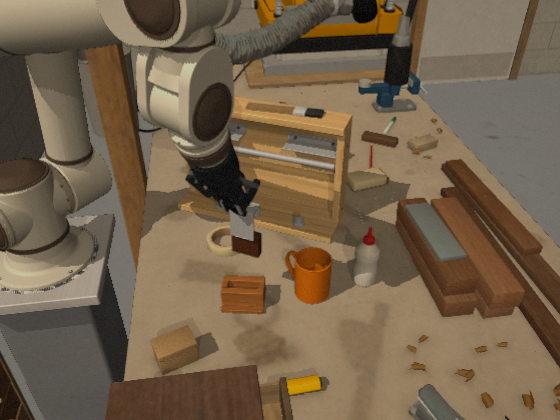

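The side picture shows the hanger held clear of its block, with the board at about (246,243). The fit puts it within 3° of upright and aligned with the rack.

```bash
python3 - <<'E'
from plan import *
s=observe();R,t=s["tcp_rot"],s["ee_pos"];o=np.array([.487,-.2305,.2515]);A=Rz(RK[2])
for q in([-.075,.015,.211],[0,.015,.211],[0,.015,.173]):
    w=A@q+[RK[0],RK[1],0];print(q,w.round(3).tolist(),"d mm",R.T@(w-o)*1e3)
E
```

```text
[-0.075, 0.015, 0.211] [0.503, 0.049, 0.211] d mm [-214.4  121.9  139.4]
[0, 0.015, 0.211] [0.539, 0.115, 0.211] d mm [-282.8  122.1  170.2]
[0, 0.015, 0.173] [0.539, 0.115, 0.173] d mm [-267.2  122.6  204.8]
```

Emit:
{"name": "send_rows", "arguments": {"fingers": [-1,-1,-1,-1,-1,-1,-1,-1,-1,-1,-1], "translation": [[-18,10,12],[-54,30,35],[-90,51,58],[-126,71,82],[-158,90,103],[-187,106,121],[-206,117,134],[-214,122,139],[-214,122,139],[-214,122,139],[-214,122,139]], "turn": [0,0,0,0,0,0,0,0,0,0,0]}}

```text
clock: 16.9
ee_pos: [0.4851, 0.0102, 0.2459]
tcp_rot: [[-0.438, -0.874, 0.209], [-0.8, 0.485, 0.354], [-0.411, -0.012, -0.912]]
contact_force: [1.0, 0.5, -3.0]
finger_gap: 0.0223
grasp_force: 80.7
```

```bash
python3 st.py; cat > look.py <<'E'
from plan import *
from plant import *
from scipy.spatial.transform import Rotation as Ro
def look(tag,o0,gates=(.012,.008,.006),R0=.12):
    s=observe();D={}
    for n in("side","scene"):
        p,d=read_camera(n);D[n]=(p,d);cv2.imwrite(f"pics/{n}{tag}.png",p[:,:,::-1])
    A0=Rz(RK[2]);o0=np.array(o0)
    def pose(v): return Ro.from_rotvec(v[3:]).as_matrix()@A0,o0+v[:3]
    for names in(["side"],["scene"],["side","scene"]):
        W=np.vstack([world(n,D[n][1],s)[D[n][1]>0] for n in names]);W=W[np.linalg.norm(W-o0-[0,0,-.04],axis=1)<R0]
        L=loc(W,RK); W=W[np.abs(rack(L)).min(0)>.006]
        v=np.zeros(6)
        def res(v,W):
            A,o=pose(v);return np.abs(hanger((W-o)@A)).min(0)
        for g in gates:
            Q=W[res(v,W)<g]
            if len(Q)<50: print(names,"few",len(Q));break
            v=least_squares(res,v,args=(Q,),loss="soft_l1",f_scale=.003).x
        else:
            A,o=pose(v);print(names,len(Q),"rack-frame mm",loc(o[None],RK)[0]*1e3,"rot deg",np.degrees(A0.T@v[3:]))
    # rack drift per camera
    for n in D:
        W=world(n,D[n][1],s)[D[n][1]>0];W=W[(W[:,2]>.01)&(W[:,2]<.32)&(W[:,0]>.25)&(W[:,0]<.85)&(W[:,1]>-.1)&(W[:,1]<.4)]
        p,k,e=fit(W,lambda W,p:np.abs(rack(loc(W,p))).min(0),RK,(.01,.006));print(n,"rack",(p*1e3).round(1),k)
E
python3 -c "
from look import *
look('3',[.503,.049,.211])"
```

```text
16.9 [-0.2098 -0.2383 -0.1527  1.5141  0.4    -1.2476] [0.4851 0.0102 0.2459] tilt 24.250860414228224 az 59.43110945398998 yaw_y 150.96669547012507
[[-0.4382 -0.8743  0.2089]
 [-0.7996  0.4853  0.3536]
 [-0.4106 -0.0121 -0.9118]]
['side'] 1054 rack-frame mm [-78.   14.2 211.2] rot deg [ 3.5 -1.4 -1.8]
['scene'] 1689 rack-frame mm [-76.1  13.  211.7] rot deg [ 1.6 -1.3 -1.3]
['side', 'scene'] 2740 rack-frame mm [-76.9  14.  211.7] rot deg [ 3.3 -1.4 -1.7]
side rack [ 550.3  108.3 1069.3] 15352
scene rack [ 554.2  107.7 1069.3] 22369
```

View pics/side3.png

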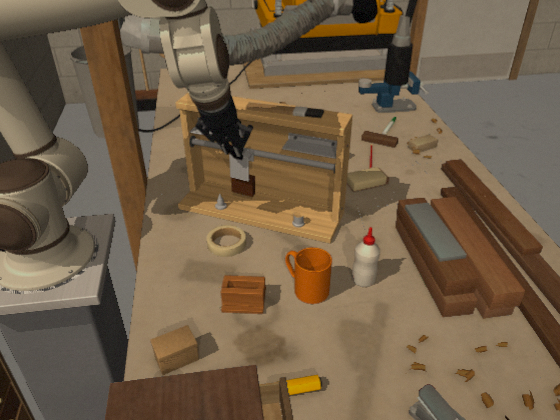

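The side picture shows the hanger in front of the rail gap, with the board at about (243,186) and nothing in the way; the tape, mug and bottle have not moved.

Emit:
{"name": "send_rows", "arguments": {"fingers": [-1,-1,-1,-1,-1,-1,-1], "translation": [[-12,0,6],[-26,0,12],[-40,0,19],[-54,0,26],[-64,0,31],[-69,0,33],[-69,0,33]], "turn": [0,0,0,0,0,0,0]}}

```text
clock: 17.7
ee_pos: [0.5221, 0.0781, 0.2439]
tcp_rot: [[-0.437, -0.875, 0.208], [-0.8, 0.484, 0.354], [-0.411, -0.012, -0.912]]
contact_force: [-0.2, 0.6, -2.1]
finger_gap: 0.0224
grasp_force: 80.8
```

```bash
python3 st.py|head -1; python3 -c "
from look import *
look('4',[.539,.115,.209])
R=observe()['tcp_rot'];print(R.T@np.array([0,0,-34]), R.T@(Rz(RK[2])@[0,80,0]))"
```

```text
17.7 [-0.0492 -0.1942 -0.1233  1.4359  0.3725 -1.0782] [0.5221 0.0781 0.2439] tilt 24.252997642370634 az 59.56269075177711 yaw_y 151.0449627025789
['side'] 976 rack-frame mm [ -0.8  14.9 209.7] rot deg [ 3.4 -1.4 -1.6]
['scene'] 1459 rack-frame mm [  0.7  14.  209.9] rot deg [ 2.7 -1.2 -1.5]
['side', 'scene'] 2434 rack-frame mm [  0.   14.6 209.9] rot deg [ 3.3 -1.3 -1.5]
side rack [ 550.2  108.1 1070.1] 16249
scene rack [ 554.2  107.7 1069.4] 23238
[14.   0.4 31. ] [-0.1 80.  -1. ]
```

Emit:
{"name": "send_rows", "arguments": {"fingers": [-1,-1,-1,-1,-1,-1,-1], "translation": [[3,0,6],[6,0,13],[9,0,20],[11,0,25],[13,0,29],[13,0,29],[13,0,29]], "turn": [0,0,0,0,0,0,0]}}

```text
clock: 18.5
ee_pos: [0.5229, 0.079, 0.2123]
tcp_rot: [[-0.435, -0.875, 0.21], [-0.799, 0.483, 0.357], [-0.414, -0.012, -0.91]]
contact_force: [5.7, 9.0, -1.7]
finger_gap: 0.0226
grasp_force: 79.4
```

```bash
python3 -c "
from look import *
look('5',[.539,.115,.176])
R=observe()['tcp_rot'];print(R.T@np.array([0,0,-10]), R.T@(Rz(RK[2])@[0,83,0]))
for n in('side','scene'):
    p,d=read_camera(n);W=world(n,d)[d>0];q=[550.2,108.1,1069.7] if n=='side' else [554.2,107.7,1069.3]
    L=loc(W,np.array(q)/1e3);m=(L[:,2]>.03)&(L[:,2]<.07)&(abs(L[:,0]+.055)<.025)&(L[:,1]>.07)&(L[:,1]<.15)
    L=L[m];print(n,m.sum(),L.mean(0)*1e3,(L.min(0)+L.max(0))/2*1e3)
"
```

```text
['side'] 664 rack-frame mm [  0.8  16.2 181.4] rot deg [-0.7  2.   4.2]
['scene'] 1041 rack-frame mm [  1.9  14.8 178.3] rot deg [-1.2  2.3  1.7]
['side', 'scene'] 1702 rack-frame mm [  1.3  15.  179.6] rot deg [-1.5  2.   2. ]
side rack [ 550.3  108.2 1069.7] 15950
scene rack [ 554.2  107.7 1069.3] 22824
[4.1 0.1 9.1] [-0.2 83.  -1. ]
side 51 [-47.1  99.7  41.5] [-46.8  99.6  44.1]
scene 72 [-47.5 101.2  42.1] [-45.6 101.   43.8]
```

```bash
python3 -c "
import cv2
i=cv2.imread('pics/side5.png')[95:225,170:360];j=cv2.imread('pics/scene5.png')[80:260,100:330]
a=cv2.resize(i,(580,397),interpolation=2);b=cv2.resize(j,(507,397),interpolation=2)
cv2.imwrite('pics/c5.png',cv2.resize(cv2.hconcat([a,b]),(800,292)))"; python3 st.py
```

```text
18.7 [-0.049  -0.2025 -0.1923  1.3731  0.3757 -1.0785] [0.5229 0.079  0.2123] tilt 24.466158162960237 az 59.56091969078291 yaw_y 151.10541490353185
[[-0.4354 -0.8754  0.2098]
 [-0.7994  0.4832  0.3571]
 [-0.414  -0.0123 -0.9102]]
```

View pics/c5.png

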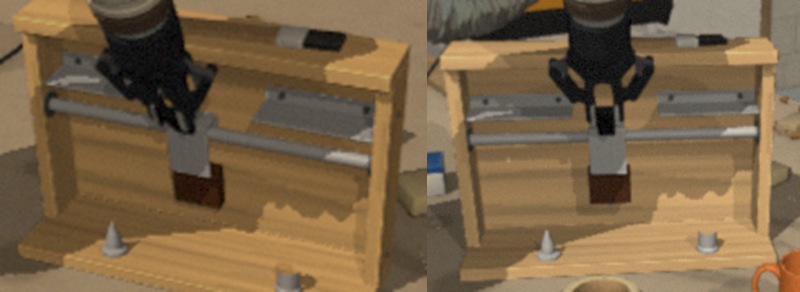

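Emit:
{"name": "send_rows", "arguments": {"fingers": [-1,-1,-1], "translation": [[-3,0,1],[-3,0,1],[-3,0,1]], "turn": [0,0,0]}}

```text
clock: 19.0
ee_pos: [0.5235, 0.0805, 0.2119]
tcp_rot: [[-0.438, -0.875, 0.208], [-0.8, 0.485, 0.354], [-0.41, -0.011, -0.912]]
contact_force: [1.1, -0.2, -1.8]
finger_gap: 0.0227
grasp_force: 80.0
```

Emit:
{"name": "send_rows", "arguments": {"fingers": [-1,-1,-1,-1,-1,-1,-1,-1,-1], "translation": [[0,8,0],[0,20,0],[0,34,0],[0,48,0],[0,62,-1],[0,74,-1],[0,82,-1],[0,85.5,-1],[0,85.5,-1]], "turn": [0,0,0,0,0,0,0,0,0]}}

```text
clock: 19.9
ee_pos: [0.4486, 0.122, 0.2126]
tcp_rot: [[-0.437, -0.875, 0.209], [-0.8, 0.484, 0.354], [-0.411, -0.012, -0.912]]
contact_force: [0.1, 0.1, -1.1]
finger_gap: 0.0227
grasp_force: 80.1
```

```bash
cat > cmp.py <<'E'
from look import *
import sys
o=Rz(RK[2])@[.002,.1,.176]+[RK[0],RK[1],0]
look(sys.argv[1],o,(.01,.007,.005))
for n,q in(('side',[550.2,108.1,1069.7]),('scene',[554.2,107.7,1069.3])):
    p,d=read_camera(n);W=world(n,d)[d>0];L=loc(W,np.array(q)/1e3)
    m=(L[:,2]>.03)&(L[:,2]<.065)&(abs(L[:,0]+.05)<.02)&(abs(L[:,1]-.1)<.03)
    print(n,"peg y",L[m,1].mean()*1e3,m.sum())
    for nm,z0,z1 in(("leg",.125,.165),("board",.068,.115)):
        m=(L[:,2]>z0)&(L[:,2]<z1)&(L[:,0]>-.025)&(L[:,0]<.005 if nm=="leg" else L[:,0]<.02)&(abs(L[:,1]-.1)<.045)&(np.hypot(L[:,0],L[:,2]-.175)>.011)
        y=L[m,1]*1e3
        if len(y):print("  ",nm,len(y),np.percentile(y,[1,99]),"mid",np.percentile(y,[1,99]).mean(),"x",np.median(L[m,0])*1e3)
E
python3 cmp.py 6
```

```text
['side'] 568 rack-frame mm [  2.  101.8 181. ] rot deg [-1.1  2.8  4.2]
['scene'] 958 rack-frame mm [  2.2  99.9 180.1] rot deg [-1.3  2.5  1.9]
['side', 'scene'] 1490 rack-frame mm [  1.7 100.4 180.8] rot deg [-0.8  2.4  2.6]
side rack [ 550.2  108.2 1069.9] 16153
scene rack [ 554.2  107.7 1069.7] 22696
side peg y 99.9613538511593 46
   leg 206 [ 73.2 122.7] mid 97.9804680286594 x -6.887992493486285
   board 271 [ 67.  127.9] mid 97.42088427214074 x 10.492519218364214
scene peg y 101.40539987537773 74
   leg 370 [ 73.8 122.5] mid 98.14911725093322 x -6.828632590384718
   board 450 [ 68.4 127.5] mid 97.91259556901977 x 10.049714756365576
```

Emit:
{"name": "send_rows", "arguments": {"fingers": [-1,-1,-1,-1,-1], "translation": [[0,1,0],[0,2,0],[1,2,1],[2.5,2,2],[2.5,2,2]], "turn": [0,0,0,0,0]}}

```text
clock: 20.6
ee_pos: [0.4467, 0.1217, 0.2098]
tcp_rot: [[-0.437, -0.875, 0.209], [-0.8, 0.484, 0.355], [-0.412, -0.012, -0.911]]
contact_force: [2.7, 4.2, -1.9]
finger_gap: 0.0222
grasp_force: 80.0
```

```bash
python3 st.py; python3 cmp.py 7
```

```text
20.6 [ 0.0529 -0.4002 -0.349   1.377   0.3508 -0.9716] [0.4467 0.1217 0.2098] tilt 24.347209628727654 az 59.49735626435575 yaw_y 151.04949360259596
[[-0.4366 -0.875   0.2093]
 [-0.7997  0.484   0.3552]
 [-0.4121 -0.0123 -0.9111]]
['side'] 588 rack-frame mm [  1.8 103.8 178.5] rot deg [-1.3  2.3  4.7]
['scene'] 968 rack-frame mm [  2.7 100.7 176. ] rot deg [-0.8  2.8  1.7]
['side', 'scene'] 1549 rack-frame mm [  1.9 102.2 177.6] rot deg [-1.2  2.4  2.7]
side rack [ 550.2  108.3 1069.5] 16130
scene rack [ 554.2  107.7 1069.4] 22582
side peg y 99.52860133718723 47
   leg 211 [ 75.2 124.1] mid 99.69029927152616 x -7.517715421764041
   board 267 [ 69.1 129.3] mid 99.21715348222898 x 10.239571055843138
scene peg y 101.3154634343383 77
   leg 364 [ 75.9 124.6] mid 100.26345193190508 x -7.502705892743024
   board 472 [ 70.6 129.4] mid 99.9836868799843 x 9.847655763089426
```

```bash
python3 - <<'E'
from plan import *
from plant import *
for n,q in(('side',[550.2,108.1,1069.7]),('scene',[554.2,107.7,1069.3])):
    p,d=read_camera(n);np.savez(f"pics/{n}8.npz",p=p,d=d);W=world(n,d)[d>0];L=loc(W,np.array(q)/1e3)*1e3
    def st(nm,y0,y1,z0,z1,x0=-90,x1=40):
        m=(L[:,1]>y0)&(L[:,1]<y1)&(L[:,2]>z0)&(L[:,2]<z1)&(L[:,0]>x0)&(L[:,0]<x1);print(n,nm,m.sum(),np.percentile(L[m],[5,50,95],axis=0)[:,0] if m.sum() else "")
    st("rail",-50,50,170,182);st("rail2",140,190,170,182)
    for z in range(60,240,10): st(z,85,117,z,z+10)
E
```

```text
side rail 173 [ 1.3  5.7 13.1]
side rail2 59 [ 1.6  6.  12.1]
side 60 5 [11.1 13.  13.9]
side 70 28 [ 8.5 10.7 14.9]
side 80 30 [ 7.  10.3 13.2]
side 90 31 [ 5.7 10.1 12.5]
side 100 26 [ 5.7  8.7 11.8]
side 110 8 [1.8 7.4 8.5]
side 120 29 [-7.6 -4.6 12.9]
side 130 30 [-9.1 -7.1 -4.2]
side 140 34 [-10.4  -7.3  -4.3]
side 150 32 [-10.6  -7.7  -6. ]
side 160 34 [-13.4  -8.2  -6.4]
side 170 31 [-12.4  -9.7  -6. ]
side 180 20 [-21.1 -12.8  14.1]
side 190 47 [-27.2   3.4  19.1]
side 200 50 [-45.1  16.4  37.1]
side 210 21 [-55.7 -50.4 -44.2]
side 220 22 [-60.9 -57.7 -53.5]
side 230 46 [-64.1 -57.4 -43.1]
scene rail 245 [ 1.6  5.5 10.8]
scene rail2 131 [2.2 5.3 9.6]
scene 60 11 [12.6 15.4 18.8]
scene 70 53 [ 7.9 10.7 13.7]
scene 80 52 [ 7.2 10.  14.4]
scene 90 57 [ 6.7  9.2 12.1]
scene 100 51 [ 6.4  9.1 12.9]
scene 110 34 [ 4.3  7.2 10.4]
scene 120 45 [-10.3  -6.2  -3.2]
scene 130 60 [-10.3  -7.1  -3.4]
scene 140 59 [-10.9  -8.   -4.5]
scene 150 60 [-11.2  -8.2  -5.8]
scene 160 64 [-12.1  -9.2  -6.5]
scene 170 59 [-11.7  -9.6  -6.9]
scene 180 43 [-21.9 -14.8  -9.2]
scene 190 39 [-30.5 -25.3  -3.3]
scene 200 36 [-47.9 -37.1 -32.5]
scene 210 52 [-55.8 -49.4 -42.2]
scene 220 59 [-60.4 -57.8 -51.9]
scene 230 67 [-65.3 -57.1 -51.4]
```

The slices show the rail 12 mm farther back than my rack fit put it. So the hanger sits about 5 mm too far forward, with its lip touching the rail; I'll centre it and release.

Emit:
{"name": "send_rows", "arguments": {"fingers": [-1,-1,-1,-0.7,-0.4,-0.2,0,0.2,0.2,0.2], "translation": [[-2,0,1],[-4,0,2],[-4,0,2],[-4,0,2],[-4,0,2],[-4,0,2],[-4,0,2],[-4,0,2],[-4,0,2],[-4,0,2]], "turn": [0,0,0,0,0,0,0,0,0,0]}}

```text
clock: 21.9
ee_pos: [0.4486, 0.1253, 0.2094]
tcp_rot: [[-0.437, -0.875, 0.209], [-0.8, 0.484, 0.354], [-0.411, -0.012, -0.912]]
contact_force: [0.4, -0.2, 0.1]
finger_gap: 0.0512
grasp_force: 0.0
```

Emit:
{"name": "send_rows", "arguments": {"fingers": [0.2,0.2,0.2,0.2,0.2,0.2,0.2,0.2], "translation": [[0,0,-8],[0,0,-22],[0,0,-45],[0,0,-80],[0,0,-120],[0,0,-160],[0,0,-160],[0,0,-160]], "turn": [0,0,0,0,0,0,0,0]}}

```text
clock: 22.7
ee_pos: [0.4155, 0.0682, 0.3563]
tcp_rot: [[-0.438, -0.874, 0.211], [-0.8, 0.485, 0.354], [-0.411, -0.014, -0.911]]
contact_force: [0.1, 0.3, -0.4]
finger_gap: 0.0513
grasp_force: 0.0
```

```bash
python3 st.py; python3 - <<'E'
from plan import *
from plant import *
for n,q in(('side',[550.2,108.1,1069.7]),('scene',[554.2,107.7,1069.3])):
    p,d=read_camera(n);cv2.imwrite(f"pics/{n}9.png",p[:,:,::-1]);W=world(n,d)[d>0];L=loc(W,np.array(q)/1e3)*1e3
    def st(nm,y0,y1,z0,z1,x0=-90,x1=25):
        m=(L[:,1]>y0)&(L[:,1]<y1)&(L[:,2]>z0)&(L[:,2]<z1)&(L[:,0]>x0)&(L[:,0]<x1)
        if m.sum():print(n,nm,m.sum(),"x",np.median(L[m,0]),"ymid",np.percentile(L[m,1],[1,99]).mean(),"z",L[m,2].min(),L[m,2].max())
    st("rail",-50,50,165,185);st("peg",70,130,30,65,-75,-30)
    st("leg",60,140,125,165,-30,2);st("legtop",60,140,165,180,-30,2);st("board",60,140,68,112,-10,22);st("tab",60,140,200,260,-90,-25)
a=cv2.imread("pics/side9.png")[80:330,130:420];b=cv2.imread("pics/scene9.png")[60:310,80:370]
cv2.imwrite("pics/c9.png",cv2.resize(cv2.hconcat([a,b]),(800,345)))
E
```

```text
22.7 [-0.0914 -0.3616 -0.0265  1.7137  0.3806 -1.1212] [0.4155 0.0682 0.3563] tilt 24.308173709524564 az 59.24132188039551 yaw_y 150.962861100392
[[-0.4375 -0.8742  0.2105]
 [-0.7996  0.4853  0.3537]
 [-0.4114 -0.0136 -0.9113]]
side rail 221 x 6.500200881822694 ymid -0.06529707888496716 z 167.45067422004777 184.13394773948698
side peg 50 x -47.34152702926377 ymid 101.12518570437348 z 30.19288209327764 58.386355154953385
side leg 222 x -6.718415425381621 ymid 100.47733686766551 z 125.1193544330692 164.98139539600498
side legtop 79 x -7.2770099907294785 ymid 95.67568832309092 z 165.44267335242523 179.89739981330953
side board 278 x 7.3334352958527464 ymid 99.56064681051873 z 68.20919024145 111.37707889936155
side tab 93 x -46.1430259449016 ymid 98.91631075396 z 200.64244636964725 237.8677979552417
scene rail 311 x 6.164016503275626 ymid 0.15390851930898108 z 167.21557399063292 184.06716745012298
scene peg 72 x -48.35769021931189 ymid 101.06250998290056 z 30.2796514187299 58.044320205587255
scene leg 375 x -6.908728263367026 ymid 100.57405047017068 z 125.47104319846036 164.7933816235405
scene legtop 143 x -6.912287136560058 ymid 103.68535300438867 z 165.016943573074 179.9356325450608
scene board 462 x 6.920610112176671 ymid 100.35840588753653 z 68.18359815880338 111.76191021309107
scene tab 155 x -46.47022169719089 ymid 100.58535295776528 z 200.1802668915222 236.301749250938
```

View pics/c9.png

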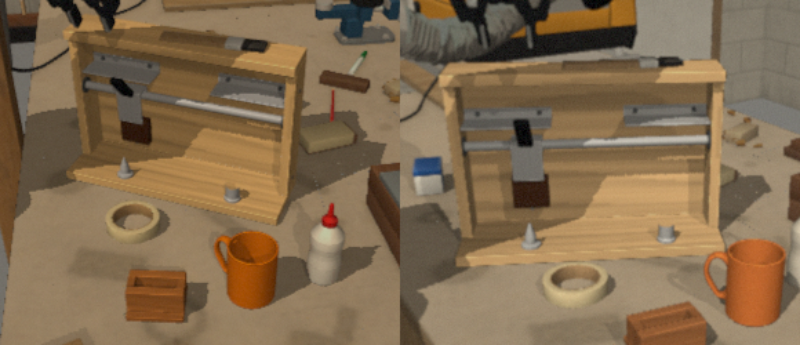

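The picture shows the hanger plumb under the left strip, in line with the pointed peg (y 100.5 against 101.1 mm), and the robot clear of everything. I'll wait for it to settle, then hand in.

Emit:
{"name": "send_rows", "arguments": {"fingers": [0.2,0.2,0.2,0.2,0.2,0.2,0.2,0.2,0.2,0.2,0.2,0.2], "translation": [[0,0,0],[0,0,0],[0,0,0],[0,0,0],[0,0,0],[0,0,0],[0,0,0],[0,0,0],[0,0,0],[0,0,0],[0,0,0],[0,0,0]], "turn": [0,0,0,0,0,0,0,0,0,0,0,0]}}

```text
clock: 24.0
ee_pos: [0.4152, 0.0687, 0.3553]
tcp_rot: [[-0.437, -0.875, 0.209], [-0.8, 0.484, 0.354], [-0.411, -0.012, -0.912]]
contact_force: [-0.7, -0.0, -0.9]
finger_gap: 0.0512
grasp_force: 0.0
```

```bash
python3 -c "
from plant import ctrl
print(ctrl.finish_job())"
```

```text
the job is handed in; nothing more can be done
None
```

I handed the job in at 24 s of the 48 s: the hanger hangs upright on the rail under the keeper strip, about 1 mm off the pointed peg along the rail by my last measurement, the mug, bottle and tape look unmoved, and `finish_job` returned no verdict.

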